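# Swing out the double hook and hang the suction lifter

## Task

The double hook on the tool post has been swung aside: swing it round to the front, slowly, until its spring pin drops in and locks it, without ever forcing it. Then pick up the suction lifter and hang it on the hook by its bar handle, slipped in over the turned-up prong tips and set down gently on both prongs, and let go so that it hangs straight and still. Leave the other things on the bench where they are.

Things in the scene. Friction and masses are not known exactly. Their poses are not given: they have to be found in the camera images.
- post: Upright steel tool post, 34 mm thick, on a fixed 110 mm round foot; the hook swivels on its top. Origin: centre of the foot's underside, on the vertical swivel axis. Its front is its own -x. The hook locks where the adjustable plate under its hub is set: somewhere between 0.5 rad anticlockwise and 0.6 rad clockwise of the post's front. That angle is not measured; it has to be felt.
- hook: Double hook: dark hub (radius 47 mm, top at z = 8 mm) and arm, two bright prongs along its own -x at y = +-28 mm. Origin: on the swivel axis, level with the prongs' top (170 mm above the bench). Starts swung 0.9 to 1.3 rad anticlockwise (from above) from the post's front; swing it clockwise, towards its own +y. Stiff: 2 to 3 N at the prongs; stays where left.
- prong_side (a point): Outer side of the prong at y = -28 mm, 105 mm from the swivel axis: a place to push the hook with closed fingertips towards its own +y. When the pin drops in, the hook stops dead and the push rises steeply: over 20 N on the hook is forcing it. Locked, it has about 0.02 rad of play each way. Same axes as the hook.
- prong_tip (a point): End of the turned-up tip of the prong at y = -28 mm: 147 mm from the swivel axis; the tips' highest point is 14 mm above the prongs' level top. Same axes as the hook.
- hook_cradle (a point): Midway between the prongs, level with their top, 115 mm from the swivel axis along the hook's -x. A bar rests here; set it down with under 20 N. The prongs are 8 mm thick, 48 mm clear between them, level from 100 to 130 mm out; behind, a crossbar has its front face 64 mm out; in front they turn up to the tips. Same axes as the hook.
- index_pin (a joint): The hook's spring pin, on the hub opposite the prongs; its black button, 20 mm wide, reaches 28 mm above the prongs' top. Value in m: about 0.001 while it rides on the plate, about 0.006 when it has dropped in and locks the hook. It works by itself.
- lifter: Suction lifter, black and aluminium, 0.25 to 0.5 kg, standing on its 100 mm round rubber cup. Origin: centre of the underside; z up. An aluminium bridge (116 mm long in y, 30 mm in x, top 26 mm above the underside) carries two legs (inner faces at y = +-48 mm) and the bar. The clear opening under the bar is 42 mm high and 96 mm wide.
- lifter_bar (a point): Centre of the lifter's bar handle: a black round bar 24 mm thick, 116 mm long along the lifter's y axis, its centre 80 mm above the lifter's underside.
- jar: Small glass jar with a steel cap, 42 mm wide, 55 mm high; bystander.
- tin_can: White open tin can, 74 mm wide, 105 mm high; bystander.
- pliers: Pliers with red grips lying flat, 180 mm long, 15 mm high; bystander.
- screwdriver: Screwdriver lying on the bench; bystander.
- spanner: Spanner lying on the bench; bystander.
- tape_roll: Grey roll of tape, 84 mm wide, 24 mm high, lying flat; bystander.
- tape_measure: Yellow and black tape measure, 68 x 36 x 64 mm; bystander.
Mind the look-alikes: they are no part of the job. What is shaped like the lifter but red, turquoise or yellow is not meant.

How it is judged:
By the outcome, as a careful person would: the job done as asked, in the order asked, and still so for the second after the job is handed in, with the robot touching nothing.
It also fails if it takes over 69 s, if anything falls off the work surface, if the arm or the gripper's body presses on something with over 40 N, if the wrist force passes 120 N, or if a joint passes its speed limit or range.

## Robot

A 6-joint arm with a two-finger parallel gripper is mounted at the origin on the work surface. World frame = base frame: x ahead of the robot, y to its left, z up, the work surface at z = 0. Lengths are in mm, angles in rad, forces in N, time in s.
With the tool pointing down it reaches from about 350 to 875 mm from the base axis. Payload 4.2 kg.
Tool frame: the origin (TCP) lies at the very end of the fingers, on their centre line; the grasp point (between the pads) lies 19 mm behind it; z points along the fingers, y is the line along which they close (so a half turn about z gives the same grasp; the last joint's range is limited). The gripper opens to 85 mm and grips with 20 to 120 N. Pads are 22 mm wide; open, the fingers measure 114 mm over their backs; the gripper's body (76 mm by 85 mm) begins 54 mm behind the grasp point. The pads swing forward as they close: fully open they stand 13 mm farther back than shut.
Start: joints at [-0.956, 0.385, 0.008, 0, -1.194, -0.259], TCP at [217.727, -585.828, 231.312] pointing down, gripper open.
Joint ranges: [-3.14, 3.14], [-1.21, 2.06], [-1.07, 1.41], [-3.16, 2.05], [-2.99, -0.16], [-3.1, 3.1]. Speed limits (rad/s): [2.79, 2.79, 3.14, 3.14, 3.14, 3.14].

## Interface

Orientations are given as a unit quaternion [x, y, z, w].
In Python, from bench import arm gives the robot as it stands.
- The arm moves only by the tool servo_tool, never from a script. Its argument "rows" is a list that holds one entry, the list of rows, each a list of 7 numbers: the finger opening in mm, from 0 to 85.4, then the shift along the tool's x, y, z in mm, then the turn, a rotation vector about the tool's x, y, z in rad. A call has 1 to 10 rows; each row is the pose to reach, as a shift and turn from the pose commanded when the call began, along the tool's axes at that moment; what a row does not reach only later rows make up. A row lasts 1/8 s, in which the tool goes at most 62.5 mm and 10.7 degrees, less where a joint would pass 70% of its speed; a pose out of reach is approached as far as the arm can. A call with a gripper value outside its range is refused whole. The fingers move at their own pace and stop on an object; the grip force is fixed at half the most. Time passes only in rows, so rows that repeat a pose let the fingers close. It gives the time, the measured TCP pose, the force, the opening and the grip force at its end, in the units of the state.
- arm.read_state(): the state, without advancing time (a new reading comes with each control period).
- arm.get_image(name): name is "scene" or "side" or "wrist"; returns the picture (420x560x3 uint8, red, green, blue); there is no depth.
- arm.camera_params(name): a dict with "intrinsics" (3x3 intrinsics, pixels), "R" (3x3) and "t" (3): a world point X has camera coordinates R X + t. Camera axes: x right, y down, z forward; pixel columns grow to the right and rows downward; lengths in mm; the calibration is good to about 2 mm. The wrist camera is an equidistant fisheye: a pixel r from the principal point sees the ray r / f radians off the axis. A picture is of the moment at which its call begins: read the wrist's pose just before it. camera_params takes no time and is no camera call; for the wrist camera it gives the pose at the moment of the call.
- arm.job_done(): hands the job in; it is judged then, once.
The state is a dict: "clock": time; "joints": joint angles; "joint_vel": joint speeds; "joint_efforts": joint torques, N m; "position": TCP position; "ee_rot": TCP orientation; "contact_force": force on the tool from outside, world axes, zero at the start; "wrist_torque": the same for the moment, N m; "gripper_width": finger opening in mm; "grasp_force": force on a finger pad.
Only numpy, scipy, OpenCV 4.12 (cv2) and the standard library are available. Lean on these libraries where they do the work, as an engineer would, in place of code of your own. Each camera call takes 0.05 s, during which the arm holds its last target. There are 200 camera calls.

## Working session

There is one attempt and no reset: what is moved stays moved. The work goes in short steps, Python scripts to look and compute and a tool call to move; the robot and the scene stay as the last step left them, time stands still between calls to the robot, and variables do not carry over. Pictures are saved under pics/ and viewed, at most 11 in all, crops included, and the job is handed in when it is done.

Besides the shell and the picture viewer there is one more tool, called after "Call:" as a command line: name --argument value ..., lists and objects as JSON in quotes. servo_tool: Moves the arm, as the interface text tells. Its arguments: {"type":"object","properties":{"rows":{"type":"array"}},"required":["rows"]}

```bash
mkdir -p pics; ls; python3 - <<'E'
from bench import arm
import cv2,numpy as np
s=arm.read_state();print(s['clock'],s['position'],s['ee_rot'],s['contact_force'])
a=arm.get_image('scene');b=arm.get_image('side')
cv2.imwrite('pics/scene.png',a[:,:,::-1]);cv2.imwrite('pics/side.png',b[:,:,::-1])
for n in('scene','side'):
  p=arm.camera_params(n);print(n,p['intrinsics'],p['R'],p['t'])
E
```

```text
pics
0.0 [ 217.50879863 -585.27912065  230.22061016] [-1.76870502e-01  9.84233499e-01  1.08794823e-03 -2.49432241e-04] [-0.01598757 -0.18530426  0.98353734]
scene [[391.78073435   0.         270.83657534]
 [  0.         391.78073435 204.41696457]
 [  0.           0.           1.        ]] [[ 0.66199666  0.74944059 -0.00996096]
 [ 0.40357236 -0.36761993 -0.83784541]
 [-0.63157721  0.5506309  -0.54581667]] [-345.84056439  -99.30207314 1379.32721954]
side [[388.32491533   0.         282.83435436]
 [  0.         388.32491533 213.33247892]
 [  0.           0.           1.        ]] [[-0.72225214  0.69153983 -0.01115896]
 [ 0.38535742  0.38896908 -0.83678116]
 [-0.57432701 -0.60866717 -0.54742375]] [ 386.68363684  -76.15357176 1486.06742086]
```

View pics/scene.png

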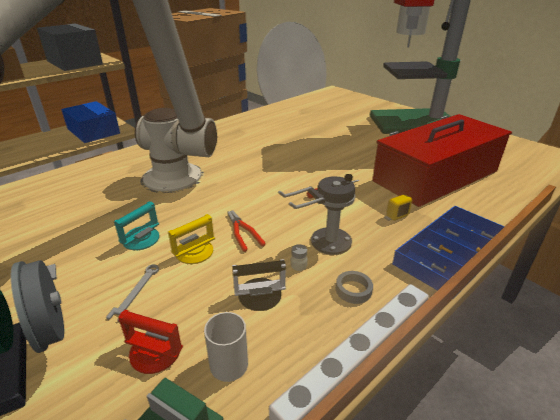

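View pics/side.png

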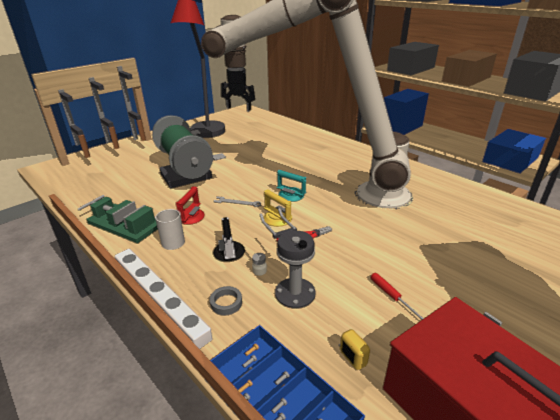

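The scene view shows four lifter shapes: turquoise (138,226), yellow (192,240), red (151,340), and black/aluminium at (260,283), which is side (228,245). The last one fits the description. The post foot is at scene (331,240) and side (296,292). The hook prongs point to scene (283,195).

```bash
python3 - <<'E'
import cv2,numpy as np
a=cv2.imread('pics/scene.png');b=cv2.imread('pics/side.png')
A=cv2.resize(a[165:315,220:370],None,fx=4,fy=4,interpolation=cv2.INTER_CUBIC)[:, :400*2]
B=cv2.resize(b[180:320,200:340],None,fx=4,fy=4,interpolation=cv2.INTER_CUBIC)
cv2.imwrite('pics/cA.png',A);cv2.imwrite('pics/cB.png',B)
E
cat > h.py <<'E'
import numpy as np,cv2
P={'scene':None,'side':None}
from bench import arm
def ray(n,uv):
    p=arm.camera_params(n);K=p['intrinsics'];R=np.array(p['R']);t=np.array(p['t'])
    d=np.array([(uv[0]-K[0][2])/K[0][0],(uv[1]-K[1][2])/K[1][1],1.])
    if n=='wrist':
        r=np.hypot(d[0],d[1]);d=np.array([d[0]/r*np.sin(r),d[1]/r*np.sin(r),np.cos(r)]) if r>1e-9 else np.array([0,0,1.])
    return -R.T@t,R.T@d
def plane(n,uv,z):
    c,d=ray(n,uv);return c+d*(z-c[2])/d[2]
def tri(a,b):
    c1,d1=ray('scene',a);c2,d2=ray('side',b)
    s=np.linalg.lstsq(np.c_[d1,-d2],c2-c1,rcond=None)[0]
    p,q=c1+s[0]*d1,c2+s[1]*d2
    return (p+q)/2,np.linalg.norm(p-q)
def proj(n,X):
    p=arm.camera_params(n);x=np.array(p['R'])@X+np.array(p['t']);K=p['intrinsics']
    if n=='wrist':
        r=np.hypot(x[0],x[1]);th=np.arctan2(r,x[2]);return np.array([K[0][2]+K[0][0]*th*x[0]/r,K[1][2]+K[1][1]*th*x[1]/r])
    x=np.array(K)@x;return x[:2]/x[2]
E
```

```text
(no output)
```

View pics/cA.png

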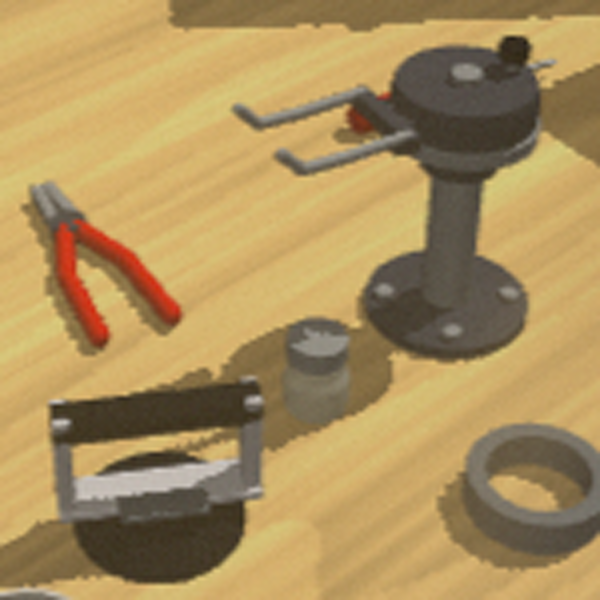

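View pics/cB.png

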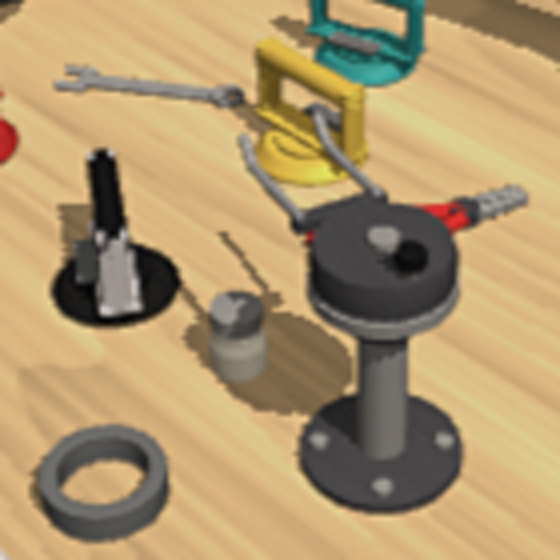

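The crop shows a black bar with aluminium legs and bridge, so this is the lifter meant. The jar (318,370 in the crop) stands between it and the post. The prong tips are at crop A (240,107) and (285,155), and at crop B (318,108) and (247,142).

```bash
python3 - <<'E'
from h import *
np.set_printoptions(precision=1,suppress=True)
A=lambda u,v:(220+(u-1.5)/4,165+(v-1.5)/4)
B=lambda u,v:(200+(u-1.5)/4,180+(v-1.5)/4)
T={'hubbolt':((467,72),(383,237)),'button':((515,45),(408,255)),'tipnear':((285,155),(247,142)),'tipfar':((240,107),(318,108)),
'barL':((60,420),(100,158)),'barR':((252,397),(113,225)),'foot':((445,302),(382,450)),'jarcap':((318,335),(237,305)),'cup':((160,520),(116,285))}
R={}
for k,(a,b) in T.items():
    p,e=tri(A(*a),B(*b));R[k]=p;print(k,p,'err %.1f'%e)
for z in(0,):
    print('foot plane',plane('scene',A(445,302),10),plane('side',B(382,450),10))
print('cup plane z8',plane('scene',A(160,520),10),plane('side',B(116,285),10))
m=(R['tipnear']+R['tipfar'])/2-R['hubbolt'];print('hook -x dir ang',np.arctan2(m[1],m[0]),np.hypot(*m[:2]))
d=R['hubbolt']-R['button'];print('btn dir',np.arctan2(d[1],d[0]))
b=R['barR']-R['barL'];print('bar ang',np.arctan2(b[1],b[0]),np.linalg.norm(b))
p=arm.read_state();print(p['joints'],arm.camera_params('wrist'))
# foot outline masks -> bolts
E
```

```text
hubbolt [617.7 134.2 182.7] err 2.8
button [628.5 166.2 193.2] err 4.5
tipnear [604.3  -8.3 178.3] err 1.4
tipfar [551.3   3.6 184.5] err 3.9
barL [ 609.8 -180.3   85.2] err 1.1
barR [665.3 -93.2  91.2] err 7.5
foot [617.2 134.5   2.9] err 2.6
jarcap [627.7   0.1  55.4] err 1.4
cup [ 637.5 -136.     0.4] err 0.1
foot plane [621.1 128.1  10. ] [623.9 140.1  10. ]
cup plane z8 [ 644.7 -141.8   10. ] [ 644.2 -125.8   10. ]
hook -x dir ang -1.8552995039179352 142.2957217191915
btn dir -1.8962965076848144
bar ang 1.003919152964855 103.3868029502575
[-1.   0.4  0.  -0.  -1.2 -0.3] {'intrinsics': array([[325.2,   0. , 276.7],
       [  0. , 325.2, 209.8],
       [  0. ,   0. ,   1. ]]), 'R': array([[-0.3,  0.9,  0. ],
       [ 0.9,  0.3,  0.3],
       [ 0.3,  0.1, -1. ]]), 't': array([623.2, -39.9, 381.3])}
```

Call:
servo_tool --rows '[[[0, -613, 413, -90, 0, 0, -2.485], [0, -613, 413, -90, 0, 0, -2.485], [0, -613, 413, -90, 0, 0, -2.485], [0, -613, 413, -90, 0, 0, -2.485], [0, -613, 413, -90, 0, 0, -2.485], [0, -613, 413, -90, 0, 0, -2.485], [0, -613, 413, -90, 0, 0, -2.485], [0, -613, 413, -90, 0, 0, -2.485], [0, -613, 413, -90, 0, 0, -2.485], [0, -613, 413, -90, 0, 0, -2.485]]]'

```text
clock: 1.35
position: [579.9, -79.7, 306.9]
ee_rot: [0.9, -0.437, -0.0, 0.0]
contact_force: [1.2, -0.7, -0.2]
gripper_width: 0.1
grasp_force: 0.0
```

```bash
cat >> h.py <<'E'
from scipy.spatial.transform import Rotation as Ro
def rel(xyz,xang,pos=None,q=None):
    """shift+rotvec in tool axes to reach xyz, tool down, tool x at world angle xang"""
    s=arm.read_state();pos=s['position'] if pos is None else np.array(pos);R=Ro.from_quat(s['ee_rot'] if q is None else q)
    c,n=np.cos(xang),np.sin(xang)
    T=Ro.from_matrix(np.array([[c,n,0],[n,-c,0],[0,0,-1]]))
    return np.round(R.inv().apply(np.array(xyz)-pos),1),np.round((R.inv()*T).as_rotvec(),4)
def st():
    s=arm.read_state();X=Ro.from_quat(s['ee_rot']).as_matrix()[:,0]
    print(s['clock'],np.round(s['position'],1),'xang',round(float(np.arctan2(X[1],X[0])),4),'F',np.round(s['contact_force'],1),'w',round(s['gripper_width'],1),'j',np.round(s['joints'],2))
E
python3 -c "
from h import *
st();print(rel((648.6,14.5,320),np.deg2rad(342.8)))"
```

```text
1.35 [579.9 -79.7 306.9] xang -0.9043 F [ 1.2 -0.7 -0.2] w 0.1 j [ 0.14  0.28  0.04 -0.   -1.33  0.53]
(array([ -31.6, -112.2,  -13.2]), array([ 3.000e-04,  4.000e-04, -6.041e-01]))
```

Call:
servo_tool --rows '[[[0, -32, -112, -13, 0, 0, -0.604], [0, -32, -112, -13, 0, 0, -0.604], [0, -32, -112, -13, 0, 0, -0.604], [0, -32, -112, -13, 0, 0, -0.604], [0, -32, -112, -13, 0, 0, -0.604], [0, -32, -112, -13, 0, 0, -0.604]]]'

```text
clock: 2.1
position: [648.0, 12.1, 319.6]
ee_rot: [0.988, -0.153, -0.0, 0.0]
contact_force: [-0.2, -0.1, 0.4]
gripper_width: 0.0
grasp_force: 0.0
```

```bash
python3 -c "
from h import *
st()
a=arm.get_image('wrist');cv2.imwrite('pics/w1.png',a[:,:,::-1])
import numpy as np
for n,X in dict(axis=(617.5,134,178),tipn=(601,-15,180),cup=(637.5,-136,10),barc=(637.5,-136,80),tcp=tuple(arm.read_state()['position'])).items(): print(n,proj('wrist',np.array(X)))
"
```

```text
2.1 [648.   12.1 319.6] xang -0.3077 F [-0.2 -0.1  0.4] w 0.0 j [ 0.27  0.38  0.22 -0.   -1.41  1.  ]
axis [171.40275522 258.63533067]
tipn [319.49311192 233.18784169]
cup [377.55710658 141.30892215]
barc [394.221014   147.47431285]
tcp [277.24688018 270.40130791]
```

View pics/w1.png

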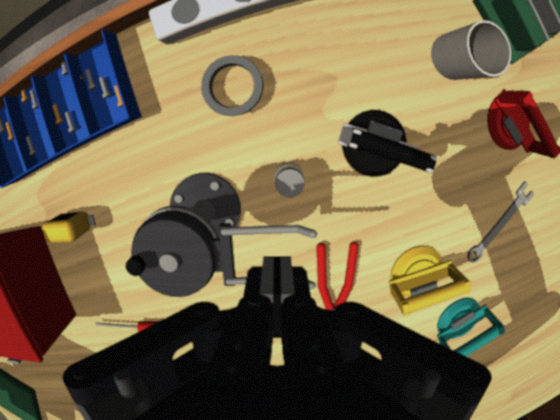

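The wrist view shows the hub bolt at (169,263), the near prong from (220,231) to its tip (314,233), and the lifter bar from (345,136) to (434,162). The pliers lie under the prongs, lower down.

```bash
python3 -c "
from h import *
a=plane('wrist',(169,263),180);t=plane('wrist',(314,233),180);p1=plane('wrist',(228,231),168);p2=plane('wrist',(295,229.5),170);b1=plane('wrist',(346,137),80);b2=plane('wrist',(434,162.5),80)
c=plane('wrist',(374,143),12);j=plane('wrist',(289,181),55)
print(a,t,p1,p2,'\nbar',b1,b2,(b1+b2)/2,np.linalg.norm(b1-b2),np.arctan2(*(b1-b2)[1::-1]),c,j)
d=p2-p1;print(np.arctan2(d[1],d[0]))
A=np.array([617.5,134]);d=t[:2]-A;print(np.arctan2(d[1],d[0])-np.arctan2(28,145),np.hypot(*d))
th=-1.87
for th in(-1.87,-1.85):
  u=np.array([np.cos(th),np.sin(th)]);y=np.array([u[1],-u[0]]);q=A+105*u-65*y;print(q,rel((*q,152),th-np.pi/2+np.pi))
"
```

```text
[614.40279682 137.6688696  180.        ] [602.80120409 -10.07714072 180.        ] [625.27131948  69.80477848 168.        ] [607.78748271   6.60384622 170.        ] 
bar [666.25431731 -79.90223588  80.        ] [ 604.13558788 -186.26544186   80.        ] [ 635.19495259 -133.08383887   80.        ] 123.17413742685952 1.0422062655428719 [ 636.92791096 -129.63235205   12.        ] [629.12331785   1.80148367  55.        ]
-1.8406855763624643
-1.8632204439742526 144.82498775857337
[648.66241653  14.50563279] (array([ -0. ,  -2.5, 167.7]), array([ 0.0001,  0.0003, -0.0084]))
[651.04591228  15.15273764] (array([  2. ,  -3.8, 167.7]), array([ 0.0001,  0.0003, -0.0284]))
```

Call:
servo_tool --rows '[[[0, 1, -3, 50, 0, 0, -0.02], [0, 1, -3, 100, 0, 0, -0.02], [0, 1, -3, 140, 0, 0, -0.02], [0, 1, -3, 168, 0, 0, -0.02], [0, 1, -3, 168, 0, 0, -0.02], [0, -6, -3, 168, 0, 0, -0.02], [0, -13, -3, 168, 0, 0, -0.02], [0, -13, -3, 168, 0, 0, -0.02]]]'

```text
clock: 3.15
position: [636.6, 19.4, 153.4]
ee_rot: [0.99, -0.143, 0.001, -0.0]
contact_force: [0.8, 0.4, 0.7]
gripper_width: -0.1
grasp_force: 0.0
```

```bash
python3 -c "
from h import *
st()"
```

```text
3.15 [636.6  19.4 153.4] xang -0.2863 F [0.8 0.4 0.7] w -0.1 j [ 0.28  0.46 -0.07  0.   -1.03  1.  ]
```

Call:
servo_tool --rows '[[[0, -2.6, 1.2, 0, 0, 0, 0.025], [0, -5.3, 2.4, 0, 0, 0, 0.05], [0, -8.0, 3.5, 0, 0, 0, 0.075], [0, -10.7, 4.6, 0, 0, 0, 0.1], [0, -13.5, 5.5, 0, 0, 0, 0.125], [0, -16.3, 6.4, 0, 0, 0, 0.15], [0, -19.1, 7.3, 0, 0, 0, 0.175], [0, -21.9, 8.0, 0, 0, 0, 0.2], [0, -24.7, 8.7, 0, 0, 0, 0.225], [0, -27.6, 9.4, 0, 0, 0, 0.25]]]'

```text
clock: 4.4
position: [607.4, 17.9, 151.9]
ee_rot: [0.964, -0.266, 0.0, -0.0]
contact_force: [2.3, -0.0, -0.6]
gripper_width: 0.4
grasp_force: 1.1
```

```bash
python3 -c "
from h import *
st()
X=Ro.from_quat(arm.read_state()['ee_rot']);p=arm.read_state()['position']
print('axis from tool',X.inv().apply(np.array([616.5,135.5,153])-p),X.inv().apply(arm.read_state()['contact_force']))
a=arm.get_image('wrist');cv2.imwrite('pics/w2.png',a[:,:,::-1])"
```

```text
4.4 [607.4  17.9 151.9] xang -0.5385 F [ 2.3 -0.  -0.6] w 0.4 j [ 0.3   0.42 -0.15  0.   -1.    0.74]
axis from tool [ -52.46820669 -105.6604869    -1.05371553] [ 1.93556734 -1.15160097  0.64325142]
```

View pics/w2.png

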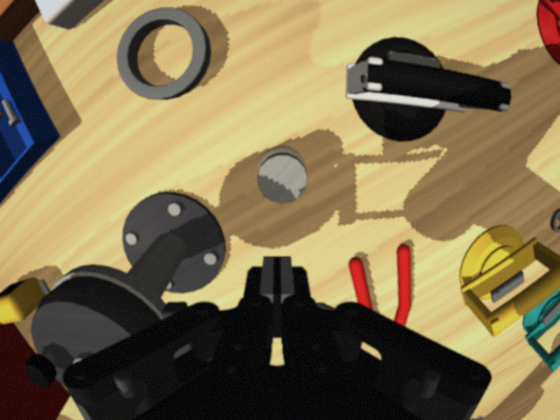

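Call:
servo_tool --rows '[[[0, -2.6, 1.2, 0, 0, 0, 0.025], [0, -5.3, 2.4, 0, 0, 0, 0.05], [0, -8.0, 3.5, 0, 0, 0, 0.075], [0, -10.7, 4.6, 0, 0, 0, 0.1], [0, -13.5, 5.5, 0, 0, 0, 0.125], [0, -16.3, 6.4, 0, 0, 0, 0.15]]]'

```text
clock: 5.2
position: [590.0, 20.7, 151.8]
ee_rot: [0.941, -0.337, -0.0, 0.0]
contact_force: [1.2, -0.8, -0.3]
gripper_width: -0.2
grasp_force: 1.2
```

```bash
python3 -c "
from h import *
st()
X=Ro.from_quat(arm.read_state()['ee_rot']);p=arm.read_state()['position']
print('axis from tool',X.inv().apply(np.array([616.5,135.5,153])-p),X.inv().apply(arm.read_state()['contact_force']))"
```

```text
5.2 [590.   20.7 151.8] xang -0.6885 F [ 1.2 -0.8 -0.3] w -0.2 j [ 0.31  0.39 -0.19  0.   -0.99  0.57]
axis from tool [ -52.47216436 -105.54077206   -1.18331889] [ 1.4523755  -0.16436083  0.26276213]
```

Call:
servo_tool --rows '[[[0, -1.8, 0.8, 0, 0, 0, 0.017], [0, -3.5, 1.6, 0, 0, 0, 0.033], [0, -5.3, 2.4, 0, 0, 0, 0.05]]]'

```text
clock: 5.58
position: [584.4, 22.2, 151.9]
ee_rot: [0.933, -0.361, -0.0, 0.0]
contact_force: [1.6, -1.5, -0.6]
gripper_width: 0.0
grasp_force: 1.2
```

Call:
servo_tool --rows '[[[0, -1.8, 0.8, 0, 0, 0, 0.017], [0, -3.5, 1.6, 0, 0, 0, 0.033], [0, -5.3, 2.4, 0, 0, 0, 0.05]]]'

```text
clock: 5.95
position: [578.9, 24.0, 151.8]
ee_rot: [0.923, -0.384, -0.0, 0.0]
contact_force: [1.2, -2.5, 0.4]
gripper_width: -0.3
grasp_force: 1.2
```

Call:
servo_tool --rows '[[[0, -1.8, 0.8, 0, 0, 0, 0.017], [0, -3.5, 1.6, 0, 0, 0, 0.033], [0, -5.3, 2.4, 0, 0, 0, 0.05]]]'

```text
clock: 6.32
position: [573.4, 26.0, 151.8]
ee_rot: [0.914, -0.407, -0.0, 0.0]
contact_force: [1.9, -2.4, -0.2]
gripper_width: -0.1
grasp_force: 1.3
```

Call:
servo_tool --rows '[[[0, -1.8, 0.8, 0, 0, 0, 0.017], [0, -3.5, 1.6, 0, 0, 0, 0.033], [0, -5.3, 2.4, 0, 0, 0, 0.05]]]'

```text
clock: 6.7
position: [568.0, 28.3, 151.8]
ee_rot: [0.903, -0.43, -0.0, 0.0]
contact_force: [1.2, -3.4, 0.1]
gripper_width: -0.2
grasp_force: 1.3
```

Call:
servo_tool --rows '[[[0, -1.8, 0.8, 0, 0, 0, 0.017], [0, -3.5, 1.6, 0, 0, 0, 0.033], [0, -5.3, 2.4, 0, 0, 0, 0.05]]]'

```text
clock: 7.08
position: [562.8, 30.9, 151.8]
ee_rot: [0.892, -0.452, -0.0, 0.0]
contact_force: [1.2, -2.6, 0.5]
gripper_width: -0.3
grasp_force: 1.4
```

Call:
servo_tool --rows '[[[0, -1.8, 0.8, 0, 0, 0, 0.017], [0, -3.5, 1.6, 0, 0, 0, 0.033], [0, -5.3, 2.4, 0, 0, 0, 0.05]]]'

```text
clock: 7.45
position: [557.7, 33.8, 151.8]
ee_rot: [0.88, -0.474, -0.0, 0.0]
contact_force: [0.5, -3.0, 1.2]
gripper_width: -0.0
grasp_force: 1.4
```

Call:
servo_tool --rows '[[[0, -1.8, 0.8, 0, 0, 0, 0.017], [0, -3.5, 1.6, 0, 0, 0, 0.033], [0, -5.3, 2.4, 0, 0, 0, 0.05]]]'

```text
clock: 7.82
position: [552.9, 37.0, 151.8]
ee_rot: [0.868, -0.496, -0.0, 0.0]
contact_force: [-0.1, -3.5, 1.1]
gripper_width: 0.1
grasp_force: 1.4
```

Call:
servo_tool --rows '[[[0, -1.8, 0.8, 0, 0, 0, 0.017], [0, -3.5, 1.6, 0, 0, 0, 0.033], [0, -5.3, 2.4, 0, 0, 0, 0.05]]]'

```text
clock: 8.2
position: [548.1, 40.3, 151.8]
ee_rot: [0.856, -0.518, -0.0, 0.0]
contact_force: [-0.9, -3.4, 0.8]
gripper_width: 0.1
grasp_force: 1.4
```

Call:
servo_tool --rows '[[[0, -1.8, 0.8, 0, 0, 0, 0.017], [0, -3.5, 1.6, 0, 0, 0, 0.033], [0, -5.3, 2.4, 0, 0, 0, 0.05]]]'

```text
clock: 8.57
position: [543.6, 43.9, 151.8]
ee_rot: [0.842, -0.539, -0.0, 0.0]
contact_force: [-0.7, -2.8, -0.0]
gripper_width: -0.1
grasp_force: 1.4
```

Call:
servo_tool --rows '[[[0, -1.8, 0.8, 0, 0, 0, 0.017], [0, -3.5, 1.6, 0, 0, 0, 0.033], [0, -5.3, 2.4, 0, 0, 0, 0.05]]]'

```text
clock: 8.95
position: [539.2, 47.7, 151.8]
ee_rot: [0.829, -0.56, -0.0, 0.0]
contact_force: [-0.6, -3.2, 0.3]
gripper_width: -0.1
grasp_force: 1.4
```

Call:
servo_tool --rows '[[[0, -1.8, 0.8, 0, 0, 0, 0.017], [0, -3.5, 1.6, 0, 0, 0, 0.033], [0, -5.3, 2.4, 0, 0, 0, 0.05]]]'

```text
clock: 9.32
position: [535.0, 51.7, 151.8]
ee_rot: [0.814, -0.58, -0.0, 0.0]
contact_force: [-0.7, -3.6, -0.4]
gripper_width: 0.1
grasp_force: 1.4
```

Call:
servo_tool --rows '[[[0, -1.8, 0.8, 0, 0, 0, 0.017], [0, -3.5, 1.6, 0, 0, 0, 0.033], [0, -5.3, 2.4, 0, 0, 0, 0.05]]]'

```text
clock: 9.7
position: [531.0, 55.9, 151.8]
ee_rot: [0.8, -0.6, -0.0, 0.0]
contact_force: [-1.7, -4.0, 0.2]
gripper_width: 0.1
grasp_force: 1.4
```

```bash
python3 -c "
from h import *
st()
X=Ro.from_quat(arm.read_state()['ee_rot']);p=arm.read_state()['position']
print('axis from tool',X.inv().apply(np.array([616.5,135.5,153])-p),X.inv().apply(arm.read_state()['contact_force']))
a=arm.get_image('scene');b=arm.get_image('side')
f=lambda i,x,y:cv2.resize(i[y:y+110,x:x+100],None,fx=4,fy=4,interpolation=cv2.INTER_CUBIC)
cv2.imwrite('pics/c3.png',np.hstack([f(a,260,140),f(b,240,190)])[:,:,::-1])"
```

```text
9.7 [531.   55.9 151.8] xang -1.2879 F [-1.7 -4.   0.2] w 0.1 j [ 0.41  0.31 -0.33 -0.   -0.94 -0.13]
axis from tool [ -52.51734399 -104.34966347   -1.21476101] [ 3.32773197  2.77093669 -0.16989402]
```

View pics/c3.png

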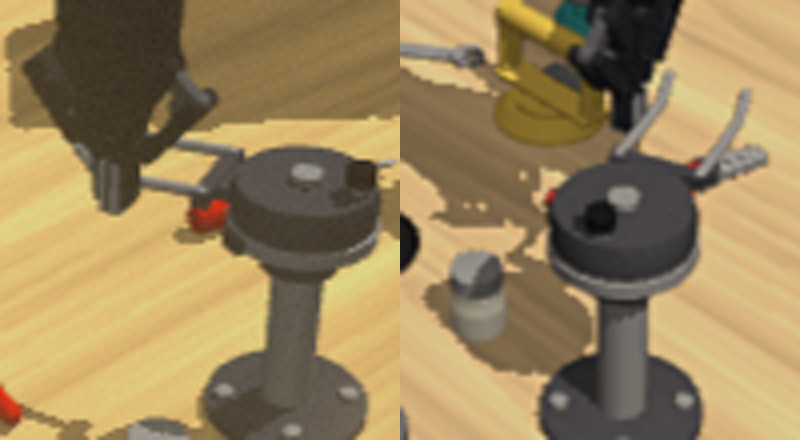

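The scene and side crops show the fingers against the outer side of the near prong, with the hook swinging round as it should. I'll carry on feeling for the lock.

Call:
servo_tool --rows '[[[0, -1.8, 0.8, 0, 0, 0, 0.017], [0, -3.5, 1.6, 0, 0, 0, 0.033], [0, -5.3, 2.4, 0, 0, 0, 0.05]]]'

```text
clock: 10.18
position: [527.4, 60.5, 151.9]
ee_rot: [0.784, -0.62, 0.0, -0.0]
contact_force: [0.5, -2.7, 0.1]
gripper_width: 0.0
grasp_force: 1.3
```

Call:
servo_tool --rows '[[[0, -1.8, 0.8, 0, 0, 0, 0.017], [0, -3.5, 1.6, 0, 0, 0, 0.033], [0, -5.3, 2.4, 0, 0, 0, 0.05]]]'

```text
clock: 10.55
position: [523.7, 65.1, 151.9]
ee_rot: [0.769, -0.64, 0.0, -0.0]
contact_force: [-0.1, -2.6, 0.4]
gripper_width: 0.2
grasp_force: 1.3
```

Call:
servo_tool --rows '[[[0, -1.8, 0.8, 0, 0, 0, 0.017], [0, -3.5, 1.6, 0, 0, 0, 0.033], [0, -5.3, 2.4, 0, 0, 0, 0.05]]]'

```text
clock: 10.92
position: [520.3, 69.8, 151.9]
ee_rot: [0.752, -0.659, -0.0, 0.0]
contact_force: [-1.3, -2.6, 1.1]
gripper_width: 0.0
grasp_force: 1.2
```

Call:
servo_tool --rows '[[[0, -1.8, 0.8, 0, 0, 0, 0.017], [0, -3.5, 1.6, 0, 0, 0, 0.033], [0, -5.3, 2.4, 0, 0, 0, 0.05]]]'

```text
clock: 11.3
position: [517.2, 74.6, 151.8]
ee_rot: [0.736, -0.677, -0.0, 0.0]
contact_force: [-0.1, -3.9, -0.4]
gripper_width: 0.1
grasp_force: 1.8
```

Call:
servo_tool --rows '[[[0, -1.0, 0.5, 0, 0, 0, 0.01], [0, -2.1, 1.0, 0, 0, 0, 0.02], [0, -3.2, 1.5, 0, 0, 0, 0.03]]]'

```text
clock: 11.68
position: [515.4, 77.7, 151.8]
ee_rot: [0.726, -0.688, -0.0, 0.0]
contact_force: [-1.3, -3.3, 0.6]
gripper_width: -0.1
grasp_force: 1.3
```

Call:
servo_tool --rows '[[[0, -1.8, 0.8, 0, 0, 0, 0.017], [0, -3.5, 1.6, 0, 0, 0, 0.033], [0, -5.3, 2.4, 0, 0, 0, 0.05]]]'

```text
clock: 12.05
position: [512.7, 82.9, 151.8]
ee_rot: [0.708, -0.706, -0.0, 0.0]
contact_force: [-1.9, -2.7, 0.5]
gripper_width: -0.3
grasp_force: 1.4
```

Call:
servo_tool --rows '[[[0, -1.8, 0.8, 0, 0, 0, 0.017], [0, -3.5, 1.6, 0, 0, 0, 0.033], [0, -5.3, 2.4, 0, 0, 0, 0.05]]]'

```text
clock: 12.42
position: [510.3, 88.2, 151.8]
ee_rot: [-0.69, 0.724, 0.0, -0.0]
contact_force: [-2.4, -2.6, 0.8]
gripper_width: 0.1
grasp_force: 1.4
```

Call:
servo_tool --rows '[[[0, -1.8, 0.8, 0, 0, 0, 0.017], [0, -3.5, 1.6, 0, 0, 0, 0.033], [0, -5.3, 2.4, 0, 0, 0, 0.05]]]'

```text
clock: 12.8
position: [508.2, 93.6, 151.8]
ee_rot: [-0.672, 0.741, 0.0, -0.0]
contact_force: [-2.5, -3.0, 1.3]
gripper_width: 0.1
grasp_force: 1.5
```

Call:
servo_tool --rows '[[[0, -1.8, 0.8, 0, 0, 0, 0.017], [0, -3.5, 1.6, 0, 0, 0, 0.033], [0, -5.3, 2.4, 0, 0, 0, 0.05]]]'

```text
clock: 13.18
position: [506.3, 99.2, 151.8]
ee_rot: [-0.653, 0.757, 0.0, -0.0]
contact_force: [-2.5, -2.5, -0.2]
gripper_width: 0.2
grasp_force: 1.5
```

Call:
servo_tool --rows '[[[0, -1.8, 0.8, 0, 0, 0, 0.017], [0, -3.5, 1.6, 0, 0, 0, 0.033], [0, -5.3, 2.4, 0, 0, 0, 0.05]]]'

```text
clock: 13.55
position: [504.7, 104.7, 151.8]
ee_rot: [-0.634, 0.773, 0.0, -0.0]
contact_force: [-1.7, -2.5, 0.3]
gripper_width: -0.1
grasp_force: 1.5
```

Call:
servo_tool --rows '[[[0, -1.8, 0.8, 0, 0, 0, 0.017], [0, -3.5, 1.6, 0, 0, 0, 0.033], [0, -5.3, 2.4, 0, 0, 0, 0.05]]]'

```text
clock: 13.92
position: [503.8, 110.7, 151.9]
ee_rot: [-0.615, 0.789, -0.0, 0.0]
contact_force: [-1.3, -0.8, 0.2]
gripper_width: -0.3
grasp_force: 1.0
```

The push force fell, so the pin may just have dropped in. Smaller steps from here.

Call:
servo_tool --rows '[[[0, -1.0, 0.5, 0, 0, 0, 0.01], [0, -2.1, 1.0, 0, 0, 0, 0.02], [0, -2.1, 1.0, 0, 0, 0, 0.02]]]'

```text
clock: 14.3
position: [503.9, 113.2, 152.2]
ee_rot: [-0.607, 0.795, -0.0, 0.001]
contact_force: [-0.4, 0.2, 0.6]
gripper_width: 0.0
grasp_force: 0.1
```

Call:
servo_tool --rows '[[[0, -1.0, 0.5, 0, 0, 0, 0.01], [0, -2.1, 1.0, 0, 0, 0, 0.02], [0, -2.1, 1.0, 0, 0, 0, 0.02]]]'

```text
clock: 14.68
position: [502.9, 115.2, 152.0]
ee_rot: [-0.599, 0.801, 0.0, 0.0]
contact_force: [0.4, 0.6, 1.0]
gripper_width: -0.4
grasp_force: 0.0
```

```bash
python3 -c "
from h import *
st()
X=Ro.from_quat(arm.read_state()['ee_rot']);p=arm.read_state()['position']
print('axis from tool',X.inv().apply(np.array([616.5,135.5,153])-p),X.inv().apply(arm.read_state()['contact_force']))
a=arm.get_image('scene');b=arm.get_image('side')
f=lambda i,x,y:cv2.resize(i[y:y+110,x:x+100],None,fx=4,fy=4,interpolation=cv2.INTER_CUBIC)
cv2.imwrite('pics/c4.png',np.hstack([f(a,260,140),f(b,240,190)])[:,:,::-1])"
```

```text
14.675 [502.9 115.2 152. ] xang -1.8568 F [0.4 0.6 1. ] w -0.4 j [ 0.54  0.28 -0.37 -0.   -0.92 -0.83]
axis from tool [ -51.54180078 -103.28813759   -0.96543291] [-0.68774795 -0.17138789 -0.96092517]
```

View pics/c4.png

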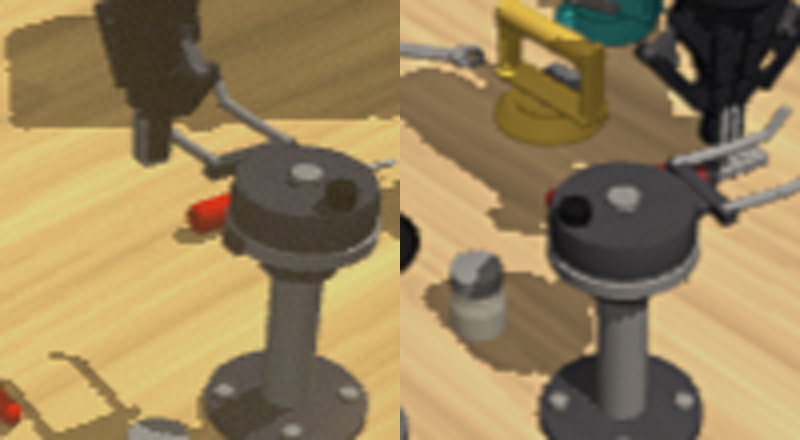

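Both views now show the button lower against the hub, so the pin looks dropped. I'll confirm it by gently touching the stop.

Call:
servo_tool --rows '[[[0, -1.0, 0.5, 0, 0, 0, 0.01], [0, -2.1, 1.0, 0, 0, 0, 0.02], [0, -2.1, 1.0, 0, 0, 0, 0.02]]]'

```text
clock: 15.15
position: [502.3, 117.3, 151.9]
ee_rot: [-0.591, 0.807, 0.0, 0.0]
contact_force: [0.5, 0.7, 0.7]
gripper_width: -0.0
grasp_force: 0.0
```

Call:
servo_tool --rows '[[[0, -1.0, 0.5, 0, 0, 0, 0.01], [0, -2.1, 1.0, 0, 0, 0, 0.02], [0, -2.1, 1.0, 0, 0, 0, 0.02]]]'

```text
clock: 15.52
position: [501.9, 119.5, 151.8]
ee_rot: [-0.583, 0.812, 0.0, -0.0]
contact_force: [0.4, -0.5, 0.1]
gripper_width: -0.1
grasp_force: 0.0
```

Call:
servo_tool --rows '[[[0, -1.0, 0.5, 0, 0, 0, 0.01], [0, -2.1, 1.0, 0, 0, 0, 0.02], [0, -2.1, 1.0, 0, 0, 0, 0.02]]]'

```text
clock: 15.9
position: [501.7, 121.6, 151.9]
ee_rot: [-0.575, 0.818, -0.0, -0.0]
contact_force: [-0.0, -1.7, -0.4]
gripper_width: 0.2
grasp_force: 0.8
```

Call:
servo_tool --rows '[[[0, -1.0, 0.5, 0, 0, 0, 0.01], [0, -2.1, 1.0, 0, 0, 0, 0.02], [0, -2.1, 1.0, 0, 0, 0, 0.02]]]'

```text
clock: 16.27
position: [501.4, 124.1, 151.8]
ee_rot: [-0.567, 0.824, 0.0, -0.0]
contact_force: [0.2, -1.4, 0.7]
gripper_width: 0.0
grasp_force: 0.8
```

Call:
servo_tool --rows '[[[0, -1.0, 0.5, 0, 0, 0, 0.01], [0, -2.1, 1.0, 0, 0, 0, 0.02], [0, -2.1, 1.0, 0, 0, 0, 0.02]]]'

```text
clock: 16.65
position: [501.2, 126.5, 151.8]
ee_rot: [-0.558, 0.83, 0.0, -0.0]
contact_force: [0.4, -1.6, -0.2]
gripper_width: -0.1
grasp_force: 0.8
```

```bash
python3 -c "
from h import *
def btn(img,x0,x1,y0,y1):
    g=cv2.GaussianBlur(img,(0,0),.7).max(2)[y0:y1,x0:x1].astype(int);m=(g<33).astype('uint8')
    n,l,s,c=cv2.connectedComponentsWithStats(m);i=1+np.argmax(s[1:,4]);return np.round(c[i]+[x0,y0],1),s[i]
c3=cv2.imread('pics/c3.png');c4=cv2.imread('pics/c4.png')
dn=lambda i:cv2.resize(i,None,fx=.25,fy=.25,interpolation=cv2.INTER_AREA)
out=[]
for c in(c3,c4):
    out.append((dn(c[:,:400]),dn(c[:,400:])))
a=arm.get_image('scene')[140:250,260:360,::-1];b=arm.get_image('side')[190:300,240:340,::-1]
out.append((a,b))
for a,b in out:
    A=btn(a,60,100,35,60);B=btn(b,35,70,40,65);p,e=tri(A[0]+[260,140],B[0]+[240,190]);print(A,B,p,e,np.arctan2(135.5-p[1],616.5-p[0]))
np.savez('last.npz',a=a,b=b)
X=Ro.from_quat(arm.read_state()['ee_rot']);p=arm.read_state()['position'];st()
print('axis from tool',X.inv().apply(np.array([616.5,135.5,153])-p),X.inv().apply(arm.read_state()['contact_force']))
"
```

```text
Traceback (most recent call last):
ValueError: attempt to get argmax of an empty sequence
```

```bash
python3 -c "
from h import *
def btn(img,x0,x1,y0,y1):
    g=cv2.GaussianBlur(img,(0,0),.7).max(2)[y0:y1,x0:x1].astype(int);m=(g<g.min()+14).astype('uint8')
    n,l,s,c=cv2.connectedComponentsWithStats(m);i=1+np.argmax(s[1:,4]);return np.round(c[i]+[x0,y0],1),s[i],g.min()
c3=cv2.imread('pics/c3.png');c4=cv2.imread('pics/c4.png')
dn=lambda i:cv2.resize(i,None,fx=.25,fy=.25,interpolation=cv2.INTER_AREA)
out=[(dn(c[:,:400]),dn(c[:,400:])) for c in(c3,c4)]
a=arm.get_image('scene')[140:250,260:360,::-1];b=arm.get_image('side')[190:300,240:340,::-1]
out.append((a,b))
for a,b in out:
    A=btn(a,76,98,38,56);B=btn(b,38,58,45,60);p,e=tri(A[0]+[260,140],B[0]+[240,190]);print(A,B,p,e,np.arctan2(135.5-p[1],616.5-p[0]))
f=lambda i:cv2.resize(i,None,fx=4,fy=4,interpolation=cv2.INTER_CUBIC)
cv2.imwrite('pics/c5.png',np.hstack([f(a),f(b)]))
X=Ro.from_quat(arm.read_state()['ee_rot']);p=arm.read_state()['position'];st()
print('axis from tool',X.inv().apply(np.array([616.5,135.5,153])-p),X.inv().apply(arm.read_state()['contact_force']))
"
```

```text
(array([88.9, 44.5]), array([ 8,  3,  9, 10, 46], dtype=int32), np.int64(57)) (array([49.2, 54.5]), array([ 8,  6,  7,  7, 37], dtype=int32), np.int64(14)) [648.40240439 143.75804726 187.01274488] 2.291658598202029 -2.888298850795918
(array([84.2, 49.7]), array([ 4,  7,  9, 11, 72], dtype=int32), np.int64(56)) (array([42.9, 52.6]), array([ 1,  5,  8,  6, 39], dtype=int32), np.int64(16)) [650.53029794 123.73494483 182.11193831] 0.8693747019058871 2.8087331888024347
(array([84.3, 51. ]), array([  0,   7,  17,  11, 103], dtype=int32), np.int64(57)) (array([42.4, 52.4]), array([ 1,  4,  8,  7, 41], dtype=int32), np.int64(15)) [651.49658602 122.0489605  180.89229458] 1.7324193564115196 2.774647494972099
16.85 [501.2 126.5 151.8] xang -1.9568 F [-0.4 -1.5  0.1] w -0.1 j [ 0.56  0.28 -0.37 -0.   -0.92 -0.95]
axis from tool [ -51.75902669 -103.39105061   -1.19627834] [ 1.52370655 -0.18607562 -0.1448593 ]
```

View pics/c5.png

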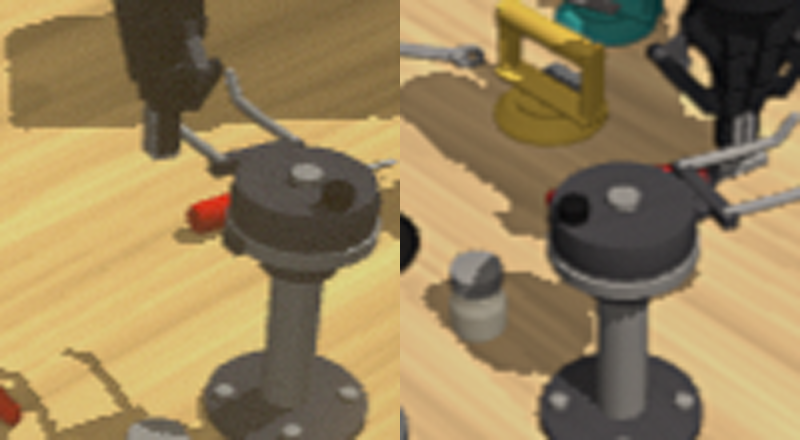

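The triangulated button height went from 187 to 181 mm, so the pin has dropped. I'll verify the stop in finer steps.

Call:
servo_tool --rows '[[[0, -1.0, 0.5, 0, 0, 0, 0.01], [0, -1.5, 0.7, 0, 0, 0, 0.015], [0, -1.5, 0.7, 0, 0, 0, 0.015]]]'

```text
clock: 17.23
position: [501.1, 127.8, 151.8]
ee_rot: [-0.552, 0.834, -0.0, -0.0]
contact_force: [0.9, -2.5, 0.5]
gripper_width: -0.1
grasp_force: 1.5
```

Call:
servo_tool --rows '[[[0, -1.0, 0.5, 0, 0, 0, 0.01], [0, -1.5, 0.7, 0, 0, 0, 0.015], [0, -1.5, 0.7, 0, 0, 0, 0.015]]]'

```text
clock: 17.6
position: [500.9, 129.2, 151.8]
ee_rot: [-0.546, 0.838, -0.0, -0.001]
contact_force: [-0.4, -6.1, 0.9]
gripper_width: 0.1
grasp_force: 2.4
```

Call:
servo_tool --rows '[[[0, -1.0, 0.5, 0, 0, 0, 0.01], [0, -1.0, 0.5, 0, 0, 0, 0.01]]]'

```text
clock: 17.85
position: [500.8, 130.0, 151.8]
ee_rot: [-0.542, 0.841, -0.0, -0.001]
contact_force: [1.3, -6.0, 0.5]
gripper_width: -0.0
grasp_force: 2.9
```

Locked: the push rose to 6 N against a dead stop, the pin is down, and I stayed well under 20 N. Now back off and rise.

Call:
servo_tool --rows '[[[0, 12, 0, 0, 0, 0, 0], [0, 30, 0, 0, 0, 0, 0], [30, 40, 0, -60, 0, 0, 0], [60, 70, 0, -120, 0, 0, 0], [85, 100, 0, -170, 0, 0, 0], [85, 110, 0, -170, 0, 0, 0]]]'

```text
clock: 18.6
position: [456.6, 29.7, 326.9]
ee_rot: [-0.541, 0.841, -0.001, 0.006]
contact_force: [-0.0, 0.3, -0.4]
gripper_width: 72.1
grasp_force: 0.0
```

```bash
python3 -c "
from h import *
st()
a=arm.get_image('scene');b=arm.get_image('side');cv2.imwrite('pics/s6.png',a[:,:,::-1]);cv2.imwrite('pics/d6.png',b[:,:,::-1])
f=lambda i,x,y:cv2.resize(i[y:y+100,x:x+100],None,fx=4,fy=4,interpolation=cv2.INTER_CUBIC)
cv2.imwrite('pics/c6.png',np.hstack([f(a,260,140),f(b,260,180)])[:,:,::-1])
print(rel((636,-133,180),1.04-np.pi),rel((636,-133,58),1.04-np.pi))"
```

```text
18.6 [456.6  29.7 326.9] xang -1.9977 F [-0.   0.3 -0.4] w 72.1 j [ 0.42  0.03 -0.21  0.   -1.32 -0.85]
(array([  73.3, -232.4,  142.2]), array([-0.0005,  0.0024,  0.1031])) (array([  73.6, -232.3,  264.2]), array([-0.0005,  0.0024,  0.1031]))
```

View pics/c6.png

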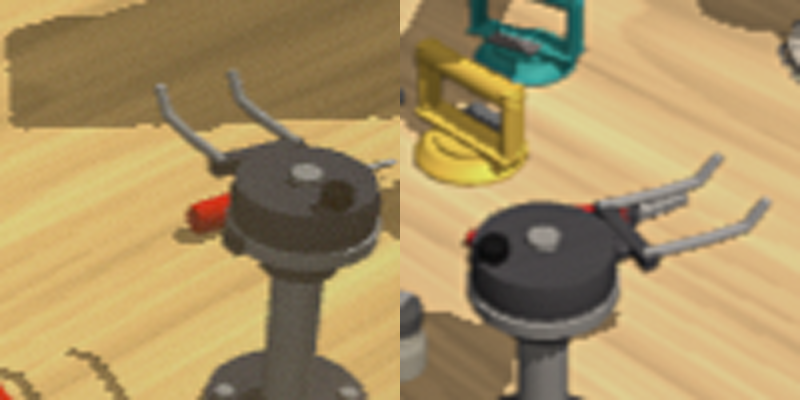

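The crop shows the locked hook clearly: prong tips at scene crop (160,88) and (232,73), side crop (717,160) and (767,204), hub bolts at (306,172) and (543,237).

Call:
servo_tool --rows '[[[85, 20, -60, 20, 0, 0, 0.1], [85, 38, -120, 50, 0, 0, 0.1], [85, 57, -180, 80, 0, 0, 0.1], [85, 73, -232, 110, 0, 0, 0.1], [85, 73, -232, 142, 0, 0, 0.1], [85, 73, -232, 142, 0, 0, 0.1]]]'

```text
clock: 19.45
position: [634.1, -132.0, 172.7]
ee_rot: [-0.498, 0.867, 0.004, -0.005]
contact_force: [-0.5, -0.3, 0.9]
gripper_width: 85.1
grasp_force: 0.0
```

```bash
python3 -c "
from h import *
np.set_printoptions(precision=1,suppress=True)
A=lambda u,v:(260+(u-1.5)/4,140+(v-1.5)/4)
B=lambda u,v:(260+(u-401.5)/4,180+(v-1.5)/4)
t1,e1=tri(A(160,88),B(717,160));t2,e2=tri(A(232,73),B(767,204));h,e=tri(A(306,172),B(543,237));print(t1,e1,t2,e2,h,e)
C=np.array([616.5,135.5]);m=(t1+t2)[:2]/2-C;print('theta',np.arctan2(m[1],m[0]),np.hypot(*m));d=(t1-t2)[:2];print('perp',np.arctan2(d[1],d[0])+np.pi/2,np.hypot(*d))
st();print(rel((636,-133,58),1.04-np.pi))
w=arm.get_image('wrist');cv2.imwrite('pics/w7.png',w[:,:,::-1])
for X in((636,-133,80),(666,-80,80),(604,-186,80)):print(proj('wrist',np.array(X,float)))"
```

```text
[472.6 152.1 179.5] 3.6570171179341515 [489.  205.9 179.2] 2.838613387749084 [617.3 133.9 182.5] 3.0669760177168524
theta 2.8316366340864487 142.51007809660416
perp -0.2951560788826313 56.233944814807074
19.45 [ 634.1 -132.   172.7] xang -2.0988 F [-0.5 -0.3  0.9] w 85.1 j [ 0.   0.5 -0.  -0.  -1.1 -0.6]
(array([ -0.8,  -3.5, 114.7]), array([ 0., -0.,  0.]))
[273.4 210.9]
[274.5 279.7]
[274.6 130.3]
```

View pics/w7.png

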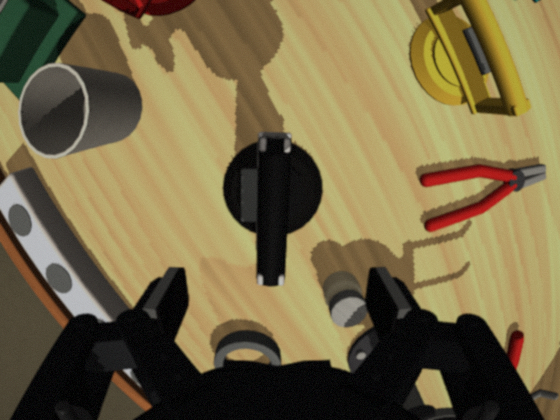

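The bar runs from (274,135) to (271,283), between the open fingers and within 2 px of the prediction. The jar at (347,300) is clear of the descent.

Call:
servo_tool --rows '[[[85, -0.8, -3, 50, 0, 0, 0.01], [85, -0.8, -3, 90, 0, 0, 0.01], [85, -0.8, -3, 114, 0, 0, 0.01], [85, -0.8, -3, 114, 0, 0, 0.01], [15, -0.8, -3, 114, 0, 0, 0.01], [15, -0.8, -3, 114, 0, 0, 0.01], [15, -0.8, -3, 114, 0, 0, 0.01], [15, -0.8, -3, 114, 0, 0, 0.01], [15, -0.8, -3, 114, 0, 0, 0.01], [15, -0.8, -3, 114, 0, 0, 0.01]]]'

```text
clock: 20.75
position: [639.5, -132.5, 67.0]
ee_rot: [-0.495, 0.869, 0.0, -0.0]
contact_force: [-3.4, 0.9, 5.0]
gripper_width: 22.1
grasp_force: 58.3
```

```bash
python3 -c "
from h import *
st()"
```

```text
20.75 [ 639.5 -132.5   67. ] xang -2.1065 F [-3.4  0.9  5. ] w 22.1 j [ 0.04  0.58 -0.11  0.   -0.88 -0.58]
```

Call:
servo_tool --rows '[[[15, 0, 0, -10, 0, 0, 0], [15, 0, 0, -30, 0, 0, 0], [15, 0, 0, -60, 0, 0, 0], [15, 0, 0, -100, 0, 0, 0], [15, 0, 0, -140, 0, 0, 0], [15, 0, 0, -180, 0, 0, 0], [15, 0, 0, -213, 0, 0, 0], [15, 0, 0, -213, 0, 0, 0]]]'

```text
clock: 21.75
position: [641.0, -132.7, 281.6]
ee_rot: [-0.495, 0.869, -0.002, 0.003]
contact_force: [0.1, 0.1, -4.4]
gripper_width: 22.0
grasp_force: 59.1
```

```bash
python3 -c "
from h import *
st();print(arm.read_state()['wrist_torque'],arm.read_state()['grasp_force'])
th=2.84;u=np.array([np.cos(th),np.sin(th)]);p=np.array([617,134.5])+240*u;print(p,rel((*p,280),th+np.pi/2-2*np.pi))"
```

```text
21.75 [ 641.  -132.7  281.6] xang -2.107 F [ 0.1  0.1 -4.4] w 22.0 j [ 0.04  0.41  0.17  0.   -1.32 -0.58]
[0.03024527 0.01871168 0.00276128] 59.06771957874298
[387.83249207 205.78992431] (array([-1.617e+02,  3.905e+02, -1.000e-01]), array([-0.0059,  0.0026, -0.2346]))
```

Call:
servo_tool --rows '[[[15, -8, 20, 0, 0, 0, -0.02], [15, -24, 58, 0, 0, 0, -0.05], [15, -45, 108, 0, 0, 0, -0.08], [15, -67, 162, 0, 0, 0, -0.11], [15, -90, 217, 0, 0, 0, -0.14], [15, -112, 270, 0, 0, 0, -0.17], [15, -132, 318, 0, 0, 0, -0.2], [15, -150, 361, 0, 0, 0, -0.22], [15, -160, 386, 0, 0, 0, -0.235], [15, -162, 390, 0, 0, 0, -0.235]]]'

```text
clock: 23.0
position: [385.4, 206.3, 276.9]
ee_rot: [-0.594, 0.804, 0.0, -0.002]
contact_force: [-0.5, -0.6, -3.9]
gripper_width: 22.3
grasp_force: 59.3
```

Call:
servo_tool --rows '[[[15, 0, 0, 10, 0, 0, 0], [15, 0, 0, 30, 0, 0, 0], [15, 0, 0, 55, 0, 0, 0], [15, 0, 0, 75, 0, 0, 0], [15, 0, 0, 88, 0, 0, 0], [15, 0, 0, 88, 0, 0, 0]]]'

```text
clock: 23.75
position: [386.9, 204.8, 189.5]
ee_rot: [-0.593, 0.806, -0.0, -0.002]
contact_force: [0.6, 0.4, -3.2]
gripper_width: 22.2
grasp_force: 59.2
```

```bash
python3 -c "
from h import *
np.set_printoptions(precision=1,suppress=True)
st()
a=arm.get_image('scene');b=arm.get_image('side');w=arm.get_image('wrist')
for n,i in dict(s8=a,d8=b,w8=w).items(): cv2.imwrite(f'pics/{n}.png',i[:,:,::-1])
# bright prongs in wrist view near predicted hook
th=2.84;u=np.array([np.cos(th),np.sin(th)]);y=np.array([-np.sin(th)*-1,-np.cos(th)])
for X in ((0,0,12),(147,-28,14),(147,28,14),(115,-28,0),(115,28,0)):
  q=np.array([617,134.5])+X[0]*u+X[1]*y;Q=np.array([*q,170+X[2]]);print(X,Q,proj('scene',Q),proj('side',Q),proj('wrist',Q))
p=np.array([617,134.5])+115*u;print('cradle',p,rel((*p,191),th+np.pi/2-2*np.pi))"
```

```text
23.75 [386.9 204.8 189.5] xang -1.8731 F [ 0.6  0.4 -3.2] w 22.2 j [ 0.9  0.1 -0.5 -0.  -1.  -1.2]
(0, 0, 12) [617.  134.5 182. ] [336.5 183.2] [295.9 238.5] [-34.2 245.1]
(147, -28, 14) [468.3 151.4 184. ] [298.7 160.3] [340.1 216.8] [103.  212.1]
(147, 28, 14) [485.  204.9 184. ] [316.6 156.4] [352.5 227.7] [121.2 300.3]
(115, -28, 0) [498.9 141.9 170. ] [304.1 169.9] [329.5 224.4] [ 71.2 204.9]
(115, 28, 0) [515.5 195.4 170. ] [322.2 165.7] [341.4 235.7] [ 88.9 284.9]
cradle [507.2 168.7] (array([   0.4, -125.2,    0.6]), array([-0.,  0.,  0.]))
```

Call:
servo_tool --rows '[[[15, 0, -5, -3, 0, 0, 0], [15, 0, -18, -3, 0, 0, 0], [15, 0, -32, -3, 0, 0, 0], [15, 0, -46, -3, 0, 0, 0], [15, 0, -58, -3, 0, 0, 0], [15, 0, -68, -3, 0, 0, 0], [15, 0, -76, -3, 0, 0, 0], [15, 0, -82, -3, 0, 0, 0], [15, 0, -86, -3, 0, 0, 0], [15, 0, -86, -3, 0, 0, 0]]]'

```text
clock: 25.15
position: [469.4, 180.4, 193.8]
ee_rot: [-0.593, 0.805, 0.0, -0.0]
contact_force: [-0.5, -0.1, -3.7]
gripper_width: 22.1
grasp_force: 59.4
```

Call:
servo_tool --rows '[[[15, 0, -5, 0, 0, 0, 0], [15, 0, -11, 0, 0, 0, 0], [15, 0, -17, 0, 0, 0, 0], [15, 0, -23, 0, 0, 0, 0], [15, 0, -29, 0, 0, 0, 0], [15, 0, -35, 0, 0, 0, 0], [15, 0, -39, 0, 0, 0, 0], [15, 0, -39, 0, 0, 0, 0]]]'

```text
clock: 26.15
position: [506.8, 168.8, 193.7]
ee_rot: [-0.593, 0.805, 0.0, -0.0]
contact_force: [-0.3, -0.5, -3.6]
gripper_width: 21.9
grasp_force: 59.4
```

```bash
python3 -c "
from h import *
np.set_printoptions(precision=1,suppress=True)
st()
p=arm.read_state()['position'];d=p[:2]-[617,134.5];u=np.array([np.cos(2.84),np.sin(2.84)]);print('radial',d@u,'lat',d@[u[1],-u[0]])
b=arm.get_image('side');a=arm.get_image('scene');cv2.imwrite('pics/s9.png',a[:,:,::-1]);cv2.imwrite('pics/d9.png',b[:,:,::-1])
# bar check: darkest blob near predicted bar ends
for o in(-58,58):
  q=p+np.array([u[1]*o,-u[0]*o,13]);print(proj('scene',q),proj('side',q))
"
```

```text
26.15 [506.8 168.8 193.7] xang -1.8722 F [-0.3 -0.5 -3.6] w 21.9 j [ 0.6  0.3 -0.3 -0.  -1.  -0.9]
radial 115.44645642871576 lat -0.0181522572476851
[294.3 159.6] [324.3 207.1]
[332.6 151.3] [349.6 229.9]
```

Call:
servo_tool --rows '[[[15, 0, 0, 4, 0, 0, 0], [15, 0, 0, 9, 0, 0, 0], [15, 0, 0, 14, 0, 0, 0], [15, 0, 0, 18, 0, 0, 0], [15, 0, 0, 20, 0, 0, 0], [15, 0, 0, 20, 0, 0, 0]]]'

```text
clock: 27.0
position: [506.5, 168.9, 173.7]
ee_rot: [-0.593, 0.805, -0.0, -0.0]
contact_force: [0.4, 0.1, -3.3]
gripper_width: 22.0
grasp_force: 59.4
```

Call:
servo_tool --rows '[[[15, 0, 0, 0.7, 0, 0, 0], [15, 0, 0, 1.5, 0, 0, 0], [15, 0, 0, 2.2, 0, 0, 0], [15, 0, 0, 3, 0, 0, 0], [15, 0, 0, 3, 0, 0, 0]]]'

```text
clock: 27.62
position: [506.5, 168.9, 170.7]
ee_rot: [-0.593, 0.805, 0.0, -0.0]
contact_force: [0.1, 0.6, -3.7]
gripper_width: 22.2
grasp_force: 59.4
```

Call:
servo_tool --rows '[[[15, 0, 0, 0.5, 0, 0, 0], [15, 0, 0, 1, 0, 0, 0], [15, 0, 0, 1.5, 0, 0, 0], [15, 0, 0, 2, 0, 0, 0], [15, 0, 0, 2, 0, 0, 0]]]'

```text
clock: 28.25
position: [506.5, 168.9, 168.8]
ee_rot: [-0.593, 0.805, 0.0, -0.0]
contact_force: [-0.4, -0.3, -3.7]
gripper_width: 22.7
grasp_force: 59.4
```

Call:
servo_tool --rows '[[[15, 0, 0, 0.5, 0, 0, 0], [15, 0, 0, 1, 0, 0, 0], [15, 0, 0, 1.5, 0, 0, 0], [15, 0, 0, 2, 0, 0, 0], [15, 0, 0, 2, 0, 0, 0]]]'

```text
clock: 28.88
position: [506.6, 168.9, 167.5]
ee_rot: [-0.593, 0.805, -0.0, 0.0]
contact_force: [-2.0, 0.4, 2.2]
gripper_width: 21.5
grasp_force: 59.7
```

Contact: the load went from -3.7 to +2.2 N at the expected height. Now open slowly.

Call:
servo_tool --rows '[[[24, 0, 0, 0, 0, 0, 0], [30, 0, 0, 0, 0, 0, 0], [36, 0, 0, 0, 0, 0, 0], [42, 0, 0, 0, 0, 0, 0], [48, 0, 0, 0, 0, 0, 0], [48, 0, 0, 0, 0, 0, 0], [48, 0, 0, 0, 0, 0, 0]]]'

```text
clock: 29.75
position: [506.6, 168.9, 166.8]
ee_rot: [-0.593, 0.805, -0.0, 0.0]
contact_force: [0.7, -0.1, -0.2]
gripper_width: 48.0
grasp_force: 0.0
```

Call:
servo_tool --rows '[[[48, 0, 0, -3, 0, 0, 0], [48, 0, 0, -10, 0, 0, 0], [48, 0, 0, -20, 0, 0, 0], [48, 0, 0, -40, 0, 0, 0], [48, 0, 0, -70, 0, 0, 0], [48, 0, 0, -110, 0, 0, 0], [48, 0, 0, -150, 0, 0, 0], [48, 0, 0, -150, 0, 0, 0]]]'

```text
clock: 30.75
position: [508.0, 169.5, 321.6]
ee_rot: [-0.593, 0.805, -0.001, 0.005]
contact_force: [0.2, -0.0, -0.2]
gripper_width: 48.1
grasp_force: 0.0
```

```bash
python3 -c "
from h import *
np.set_printoptions(precision=1,suppress=True)
st()
I=[(arm.get_image('scene'),arm.get_image('side'))]
for k in range(12): x=(arm.get_image('scene'),arm.get_image('side'))
I.append(x);cv2.imwrite('pics/s10.png',x[0][:,:,::-1]);cv2.imwrite('pics/d10.png',x[1][:,:,::-1])
for k in(0,1):
  d=cv2.GaussianBlur(cv2.absdiff(I[0][k],I[1][k]),(0,0),1).max(2);r=d[140:290,270:380];print('motion',r.max(),(r>15).sum())
# dark (lifter) pixels: cup and bar predicted vs mask
u=np.array([np.cos(2.84),np.sin(2.84)]);y=np.array([u[1],-u[0]]);c=np.array([617,134.5])+115.5*u
for n,im in zip(('scene','side'),I[1]):
  for nm,q in dict(bar=(*c,182),barm=(*(c-50*y),182),barp=(*(c+50*y),182),gap=(*(c+20*y),155),bridge=(*c,126),cupL=(*(c-45*y),107),cupR=(*(c+45*y),107),cupoutL=(*(c-62*y),107),cupoutR=(*(c+62*y),107),below=(*c,85)).items():
    v=proj(n,np.array(q));iu=np.round(v).astype(int);print(n,nm,v,im[iu[1],iu[0]])
"
```

```text
30.75 [508.  169.5 321.6] xang -1.8715 F [ 0.2 -0.  -0.2] w 48.1 j [ 0.6  0.2 -0.1  0.  -1.3 -0.9]
motion 8 0
motion 59 427
scene bar [313.4 163.7] [61 54 33]
scene barm [296.8 167.4] [82 75 61]
scene barp [329.4 160.1] [71 65 54]
scene gap [319.3 171.1] [216 183 112]
scene bridge [312.4 181.8] [77 67 58]
scene cupL [297.7 191.3] [65 55 33]
scene cupR [326.  184.3] [87 80 75]
scene cupoutL [292.2 192.7] [218 184 114]
scene cupoutR [331.1 183. ] [83 76 72]
scene below [311.7 194.5] [65 55 41]
side bar [335.8 226. ] [23 22 21]
side barm [325.5 216.4] [22 20 20]
side barp [347.  236.4] [13 14 14]
side gap [339.4 238.7] [74 72 69]
side bridge [334.5 243.4] [124 117 113]
side cupL [325.1 240. ] [92 88 85]
side cupR [343.5 258.8] [26 23 19]
side cupoutL [321.9 236.7] [116 111 107]
side cupoutR [347.3 262.6] [223 186 132]
side below [333.5 255.5] [32 31 28]
```

Bar, open gap and cup all sit where they are predicted to hang. The change in the side view may be the arm settling, so I'll check once more that everything is still.

Call:
servo_tool --rows '[[[48, 0, 0, -30, 0, 0, 0], [48, 0, 0, -30, 0, 0, 0], [48, 0, 0, -30, 0, 0, 0], [48, 0, 0, -30, 0, 0, 0], [48, 0, 0, -30, 0, 0, 0], [48, 0, 0, -30, 0, 0, 0], [48, 0, 0, -30, 0, 0, 0], [48, 0, 0, -30, 0, 0, 0]]]'

```text
clock: 33.05
position: [506.5, 168.9, 346.8]
ee_rot: [-0.593, 0.805, -0.0, 0.0]
contact_force: [0.6, 0.5, 0.3]
gripper_width: 48.0
grasp_force: 0.0
```

```bash
python3 -c "
from h import *
import time
st()
for n,y in(('scene',150),('side',205)):
  I=[arm.get_image(n) for k in range(10)]
  for k in(3,6,9):
    d=cv2.GaussianBlur(cv2.absdiff(I[0],I[k]),(0,0),1).max(2)[:,270:380];print(n,k,'lifter',d[y:290].max(),'above',d[:y].max())
old=cv2.imread('pics/d10.png')[:,:,::-1];d=cv2.GaussianBlur(cv2.absdiff(old,I[9]),(0,0),1).max(2)[205:290,270:380];print('vs earlier',d.max(),(d>15).sum(),np.argwhere(d>15).min(0) if (d>15).any() else '',np.argwhere(d>15).max(0) if (d>15).any() else '')
"
```

```text
33.05 [506.5 168.9 346.8] xang -1.8718 F [0.6 0.5 0.3] w 48.0 j [ 0.63  0.17 -0.01  0.   -1.4  -0.93]
scene 3 lifter 7 above 9
scene 6 lifter 6 above 8
scene 9 lifter 7 above 9
side 3 lifter 2 above 7
side 6 lifter 3 above 11
side 9 lifter 3 above 11
vs earlier 91 511 [0 0] [38 38]
```

```bash
python3 -c "
from bench import arm
print(arm.job_done())"
```

```text
the job is handed in; nothing more can be done
None
```

The hook is swung to the front and locked by its pin (highest push reading about 6 N), the lifter hangs still on both prongs, and I handed the job in at about 34 s; I saw no result from the judging.

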